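# Dispense one vial cap and set it on the mark

### The job

Press the red plunger of the cap dispenser all the way down once and let it spring back up, so that a single green cap comes out of the gate. Then push that cap along the bench with the fingertips, without picking it up, until it lies flat and wholly inside the yellow disc. Leave the other caps in the dispenser and do not disturb the jars and the dish.

Things in the scene. Friction and masses are not known exactly. Their poses are not given: they have to be found in the camera images.
- dispenser: Bench dispenser for vial caps, fixed to the bench, 125 mm long, 53 mm wide. Origin on the bench under the centre of the stack of caps; +x runs back along its length, the gate faces -x. A clear square magazine (47 x 47 mm, 50 mm high, open at the top) holds the stack; behind it, from x = 24 to 102 mm, is a white housing 46 mm high with the red plunger on top.
- gate (a point): Middle of the lower edge of the dispenser's front face, at bench level, 23.5 mm in front of its origin; the opening is 41 mm wide and 18 mm high. With the plunger down the blade stands 30 mm out of it; the blade goes back in with the plunger and the next cap drops.
- landing (a point): Point on the bench about where the centre of the ejected cap lies after a full press: 72 mm in front of the dispenser's origin (along its -x); a fast press throws the cap farther.
- plunger_top (a point): Centre of the flat top of the plunger's round red head (36 mm across, 10 mm thick), 88 mm above the bench when up and 60 mm when fully down; it moves straight down, and lies 62 mm behind the dispenser's origin (along its +x).
- plunger (a joint): Travel of the plunger in m: 0 up, 0.028 fully down against a hard stop. It drives a blade that pushes the lowest cap out at bench level, 2.7 mm per mm of travel. A spring holds it up: about 3.5 N to start, 7 N to hold it down, some newtons more at once if struck fast, so press slowly (about 30 mm/s) right to the stop; it returns by itself when let go.
- cap0_center (a point): Centre (half-way up) of the lowest cap of the stack, the one that the first press ejects: a green ribbed disc 38 mm across and 14 mm high, about 14 g, z axis up.
- cap1_center (a point): Centre of the cap number 2 from below in the stack, of the same form; it stays in the dispenser.
- cap2_center (a point): Centre of the cap number 3 from below in the stack, of the same form; it stays in the dispenser.
- mark: Flat yellow disc 90 mm across taped on the bench, no noticeable thickness, to the left or right of the place in front of the gate. Origin at its centre.
- amber_jar: Bystander: small amber jar with a black cap, 46 mm across and 62 mm high, standing loose on the other side of the gate from the yellow disc. Origin at the centre of its underside.
- sample_jar: Bystander: pale clear sample jar with a green lid, 60 mm across and 105 mm high, loose, to one side of the dispenser. Origin at the centre of its underside.
- dish: Bystander: small open steel bowl-shaped dish, 80 mm across and 40 mm high, loose, to the other side of the dispenser. Origin at the centre of its underside.
Not all that is in view belongs to the job. Leave any pink look-alike of the dispenser alone. Leave any white look-alike of the part that bears cap2_center alone.

How it is judged:
By the outcome, as a careful person would: the job done as asked, in the order asked, and still so for the second after the job is handed in, with the robot touching nothing.
It also fails if it takes over 48 s, if anything falls off the work surface, if the arm or the gripper's body presses on something with over 40 N, if the wrist force passes 120 N, or if a joint passes its speed limit or range.

### The arm

A 6-joint arm with a two-finger parallel gripper is mounted at the origin on the work surface. World frame = base frame: x ahead of the robot, y to its left, z up, the work surface at z = 0. Lengths are in mm, angles in degrees, forces in N, time in s.
With the tool pointing down it reaches from about 300 to 850 mm from the base axis. Payload 4.2 kg.
Tool frame: the origin (TCP) lies midway between the tips of the shut fingers; the grasp point (between the pads) lies 19 mm behind it (env.grip_depth is the distance from the TCP to the grasp point, in mm); z points along the fingers, y is the line along which they close (so a half turn about z gives the same grasp; the last joint's range is limited). The gripper opens to 91 mm and grips with 3 to 60 N. Pads are 32 mm wide; open, the fingers measure 118 mm over their backs; the gripper's body (76 mm by 178 mm) begins 60 mm behind the grasp point.
Start: joints at [71.276, 18.312, 89.639, -0, 72.044, -1.146], TCP at [173.659, 548.168, 192.176] pointing down, gripper open.
Joint ranges: [-177.97, 177.97], [-48.28, 115.42], [12.27, 149.76], [-77.06, 257.06], [2.81, 150.46], [-146.56, 146.56]. Speed limits (degrees/s): [147.25, 147.25, 180, 180, 180, 180].

### API

Orientations are given as [roll, pitch, yaw] about the fixed x, y, z axes, in that order (R = Rz(yaw) Ry(pitch) Rx(roll)).
In Python, from workcell import env, eyes gives the robot as it stands.
- The arm moves only by the tool send_rows, never from a script. Its argument "motion" is a list of rows, each a list of 7 numbers: the shift along the world's x, y, z normalised to -1 to 1, where 1 is 0.5 m, then the turn, a rotation vector about the world's x, y, z normalised to -1 to 1, where 1 is 60 degrees, then the opening, from -1 (shut) to 1 (fully open). A call has 1 to 20 rows; each row is the pose to reach, as a shift and turn from the pose commanded when the call began; what a row does not reach only later rows make up. A row lasts 1/8 s, in which the tool goes at most 62.5 mm and 10.7 degrees, less where a joint would pass 70% of its speed; a pose out of reach is approached as far as the arm can. A call with a number of a shift or a turn outside -1 to 1 is refused whole. A call with a gripper value outside its range is refused whole. The fingers move at their own pace and stop on an object; "squeeze" is the grip in N (left out, the last holds). Time passes only in rows, so rows that repeat a pose let the fingers close. It gives the time, the measured TCP pose, the force, the opening and the grip force at its end, in the units of the state.
- env.state(): the state, without advancing time (a new reading comes with each control period).
- eyes.grab_frame(name): name is "scene" or "top" or "wrist"; returns a dict with "pixels" (420x560x3 uint8, red, green, blue), "depth" (420x560 float32, mm along the optical axis (not along the pixel's ray), 0 where there is no reading), "fx", "fy", "cx", "cy" (pixels), "R" (3x3) and "t" (3): a world point X has camera coordinates R X + t; the wrist camera has in their place "T_tool_cam" (4x4, takes a point from camera to tool coordinates, whose origin is the TCP and whose axes are the flange's). Camera axes: x right, y down, z forward; pixel columns grow to the right and rows downward; lengths in mm; the calibration is good to about 2 mm. A picture is of the moment at which its call begins: read the wrist's pose just before it.
- env.job_done(): hands the job in; it is judged then, once.
The state is a dict: "time_s": time; "qpos": joint angles; "qvel": joint speeds; "effort": joint torques, N m; "ee_pos": TCP position; "ee_rot": TCP orientation; "force": force on the tool from outside, world axes, zero at the start; "torque": the same for the moment, N m; "gripper_width": finger opening in mm; "gripper_force": force on a finger pad.
Only numpy, scipy, OpenCV 4.12 (cv2) and the standard library are available. Lean on these libraries where they do the work, as an engineer would, in place of code of your own. Each camera call takes 0.05 s, during which the arm holds its last target. There are 200 camera calls.

## Working session

There is one attempt and no reset: what is moved stays moved. The work goes in short steps, Python scripts to look and compute and a tool call to move; the robot and the scene stay as the last step left them, time stands still between calls to the robot, and variables do not carry over. Pictures are saved under pics/ and viewed, at most 10 in all, crops included, and the job is handed in when it is done.

Besides the shell and the picture viewer there is one more tool, called after ">>>" by a JSON object that holds its "name" and its "arguments". send_rows: Moves the arm, as the interface text tells. Its arguments: {"type":"object","properties":{"motion":{"type":"array"},"squeeze":{"type":"number"}},"required":["motion"]}

```bash
mkdir -p pics; cat > h.py <<'E'
import numpy as np, cv2
from workcell import env, eyes
def world(f):
    h,w=f["depth"].shape; u,v=np.meshgrid(np.arange(w),np.arange(h)); d=f["depth"]
    c=np.stack([(u-f["cx"])/f["fx"]*d,(v-f["cy"])/f["fy"]*d,d],-1)
    return (c-np.array(f["t"]).ravel())@np.array(f["R"])
def save(f,n): cv2.imwrite("pics/"+n,cv2.cvtColor(f["pixels"],cv2.COLOR_RGB2BGR))
E
python3 - <<'E'
from h import *
for n in("top","scene"):
    f=eyes.grab_frame(n); save(f,n+"0.png"); np.savez("/tmp/"+n,**f)
print(env.state())
E
```

```text
{'time_s': 0.1, 'qpos': array([ 7.12760895e+01,  1.83474512e+01,  8.96971801e+01,  1.06293473e-04,
        7.20441297e+01, -1.14540340e+00]), 'qvel': array([-0.01190908, -0.06683607, -0.11272186, -0.05916109, -0.13622725,
        0.09646104]), 'effort': array([-5.39524499e-04, -4.13337708e+01, -2.32508433e+01,  7.28428806e-02,
        4.22040210e-02, -5.39152381e-05]), 'ee_pos': array([173.50042873, 547.70801869, 191.42481306]), 'ee_rot': array([-1.79911259e+02, -1.87535179e-03,  1.62421459e+02]), 'force': array([-0.64176693,  0.09318761,  0.41636304]), 'torque': array([ 0.01922151,  0.01711945, -0.021164  ]), 'gripper_force': 0.0, 'gripper_width': 91.13925815271435}
```

View pics/top0.png

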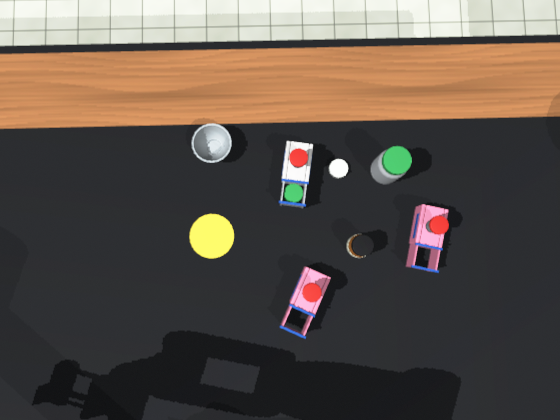

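View pics/scene0.png

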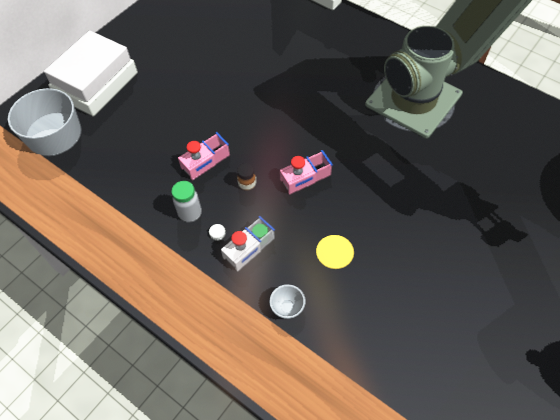

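The top view shows the white dispenser with its plunger at (299,158) and its stack at (293,193), gate facing down the image. The yellow disc is at (212,236), the amber jar at (360,246), the sample jar at (390,165) and the dish at (212,143). The decoys are two pink dispensers and a white cap at (339,168). Next I'll measure these.

```bash
python3 - <<'E'
from h import *
for n in("top","scene"):
    f=dict(np.load(f"/tmp/{n}.npz")); W=world(f); hsv=cv2.cvtColor(f["pixels"],cv2.COLOR_RGB2HSV)
    H,S,V=hsv[...,0],hsv[...,1],hsv[...,2]
    for nm,m in dict(red=((H<6)|(H>174))&(S>180)&(V>90),green=(H>50)&(H<80)&(S>140),yellow=(H>24)&(H<34)&(S>150)&(V>150),blue=(H>100)&(H<125)&(S>150)&(V>70)).items():
        k,L,st,c=cv2.connectedComponentsWithStats(m.astype(np.uint8))
        for i in range(1,k):
            if st[i,4]>40:
                p=W[(L==i)&(f["depth"]>0)]; zt=np.percentile(p[:,2],90); q=p[abs(p[:,2]-zt)<4]
                mid=(np.percentile(q,1,0)+np.percentile(q,99,0))/2
                print(n,nm,c[i].round(),st[i,4],"med",q.mean(0).round(1),"mid",mid.round(1),"ext",np.ptp(q,axis=0).round())
    if n=="top":
        for b,nm in(((275,315,135,212),"disp"),((340,375,230,262),"amber"),((188,236,120,166),"dish"),((368,415,143,188),"jar"),((325,352,155,182),"white"),((275,335,260,342),"pink")):
            p=W[b[2]:b[3],b[0]:b[1]].reshape(-1,3); p=p[p[:,2]>(6 if nm!="disp" else 38)]
            print(nm,np.percentile(p,1,0).round(),np.percentile(p,99,0).round(), cv2.minAreaRect(p[:,:2].astype(np.float32)))
E
```

```text
top red [298. 157.] 233 med [678.5 -84.8  88.7] mid [678.7 -84.3  89.5] ext [31. 30.  7.]
top red [439. 225.] 268 med [ 545.7 -343.    89. ] mid [ 545.4 -343.3   89.5] ext [32. 34.  6.]
top red [312. 292.] 239 med [ 427.8 -102.5   88.4] mid [ 427.3 -102.9   88.8] ext [31. 30.  6.]
top green [397. 160.] 662 med [ 667.  -266.3  106. ] mid [ 667.  -266.1  106.5] ext [51. 52.  7.]
top green [293. 193.] 296 med [617.5 -75.1  42.8] mid [617.8 -76.   43.1] ext [34. 36.  5.]
top yellow [211. 235.] 169 med [539.7  92.2   1.3] mid [538.5  92.1   2.1] ext [90. 90.  7.]
top blue [292. 203.] 63 med [596.7 -72.3  50.7] mid [596.8 -72.2  51.2] ext [11. 50.  7.]
top blue [424. 268.] 63 med [ 464.7 -322.7   50.7] mid [ 464.4 -325.1   51.2] ext [13. 50.  5.]
top blue [302. 311.] 63 med [390.9 -85.9  51. ] mid [391.1 -85.7  51. ] ext [24. 45.  5.]
top blue [293. 332.] 73 med [350.7 -68.8  50.4] mid [350.4 -68.3  50.2] ext [20. 45.  5.]
disp [ 592. -113.   39.] [718. -48.  92.] ((604.9498901367188, -74.56708526611328), (53.71900939941406, 231.34471130371094), 81.8390121459961)
amber [ 491. -224.   11.] 
[... 286 characters left out ...]
691. -237.  110.] ((578.2930297851562, -170.40359497070312), (58.111351013183594, 312.5318603515625), 42.71295166015625)
white [ 653. -188.    8.] [ 689. -152.   19.] ((585.3208618164062, -116.32198333740234), (37.1312255859375, 241.0950164794922), 57.48904037475586)
pink [ 345. -138.   12.] [494. -36. 956.] ((418.708251953125, -92.61264038085938), (155.9311065673828, 104.98712921142578), 3.1790120601654053)
scene red [193. 146.] 117 med [ 544.3 -340.9   89. ] mid [ 543.3 -340.4   90.1] ext [31. 32.  7.]
scene red [298. 162.] 86 med [427.6 -98.2  89.3] mid [425.7 -98.9  89.5] ext [33. 31.  5.]
scene green [183. 191.] 375 med [ 664.5 -264.1  105.8] mid [ 664.5 -263.7  106.6] ext [53. 50.  7.]
```

>>> {"name": "send_rows", "arguments": {"motion": [[0.5,-0.64,0,0,0,-1,-1],[0.5,-0.64,0,0,0,-1,-1],[0.5,-0.64,0,0,0,-1,-1],[0.5,-0.64,0,0,0,-1,-1],[0.5,-0.64,0,0,0,-1,-1],[0.5,-0.64,0,0,0,-1,-1],[0.5,-0.64,0,0,0,-1,-1],[0.5,-0.64,0,0,0,-1,-1],[0.5,-0.64,0,0,0,-1,-1]], "squeeze": 10}}

```text
time_s: 1.23
ee_pos: [423.1, 228.6, 191.9]
ee_rot: [-180.0, -0.0, 102.4]
force: [0.5, 0.3, 0.5]
gripper_width: 4.0
gripper_force: 0.0
```

>>> {"name": "send_rows", "arguments": {"motion": [[0.51,-0.626,0,0,0,-0.207,-1],[0.51,-0.626,0,0,0,-0.207,-1],[0.51,-0.626,0,0,0,-0.207,-1],[0.51,-0.626,0,0,0,-0.207,-1],[0.51,-0.626,0,0,0,-0.207,-1],[0.51,-0.626,0,0,0,-0.207,-1],[0.51,-0.626,0,0,0,-0.207,-1],[0.51,-0.626,0,0,0,-0.207,-1],[0.51,-0.626,-0.1,0,0,-0.207,-1],[0.51,-0.626,-0.18,0,0,-0.207,-1],[0.51,-0.626,-0.18,0,0,-0.207,-1],[0.51,-0.626,-0.18,0,0,-0.207,-1]]}}

```text
time_s: 2.72
ee_pos: [679.5, -83.5, 104.2]
ee_rot: [179.8, 0.0, 90.1]
force: [0.5, 0.7, 0.6]
gripper_width: 0.7
gripper_force: 0.0
```

```bash
python3 - <<'E'
from h import *
s=env.state(); print(s["ee_pos"],s["ee_rot"],s["force"],s["gripper_width"])
f=eyes.grab_frame("scene"); cv2.imwrite("pics/s1.png",cv2.resize(f["pixels"][170:300,170:350,::-1],None,fx=4,fy=4))
E
```

```text
[679.5479016  -83.48975559 104.17980238] [1.79840256e+02 5.95265769e-03 9.00969085e+01] [0.47228396 0.69548986 0.57818784] 0.7409194421427738
```

View pics/s1.png

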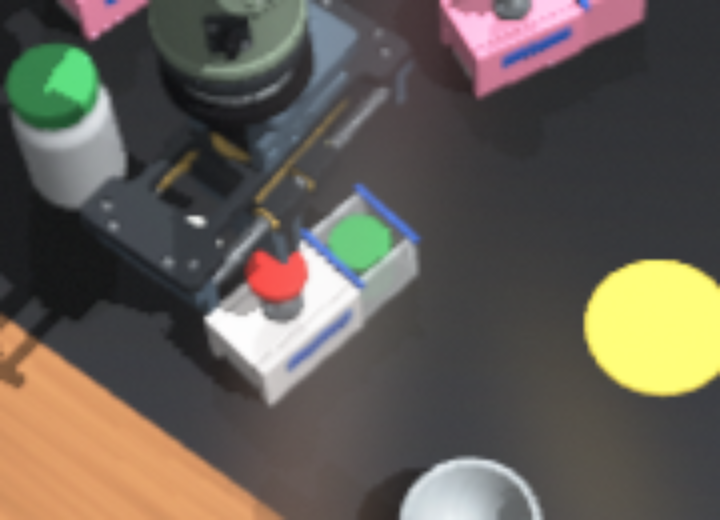

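>>> {"name": "send_rows", "arguments": {"motion": [[0,0,-0.01,0,0,0,-1],[0,0,-0.02,0,0,0,-1],[0,0,-0.0275,0,0,0,-1],[0,0,-0.035,0,0,0,-1],[0,0,-0.0425,0,0,0,-1],[0,0,-0.05,0,0,0,-1],[0,0,-0.0575,0,0,0,-1],[0,0,-0.065,0,0,0,-1],[0,0,-0.0725,0,0,0,-1],[0,0,-0.08,0,0,0,-1],[0,0,-0.086,0,0,0,-1],[0,0,-0.09,0,0,0,-1],[0,0,-0.09,0,0,0,-1],[0,0,-0.09,0,0,0,-1]]}}

```text
time_s: 4.53
ee_pos: [678.8, -84.8, 57.7]
ee_rot: [180.0, 0.0, 90.0]
force: [-1.7, 0.7, 5.2]
gripper_width: 0.4
gripper_force: 2.5
```

>>> {"name": "send_rows", "arguments": {"motion": [[0,0,-0.004,0,0,0,-1],[0,0,-0.006,0,0,0,-1],[0,0,-0.006,0,0,0,-1]]}}

```text
time_s: 4.9
ee_pos: [678.7, -84.8, 54.5]
ee_rot: [180.0, 0.0, 90.0]
force: [-1.4, -0.0, 5.1]
gripper_width: 0.4
gripper_force: 2.4
```

```bash
python3 - <<'E'
from h import *
f=eyes.grab_frame("scene"); cv2.imwrite("pics/s2.png",cv2.resize(f["pixels"][170:300,170:350,::-1],None,fx=4,fy=4))
E
```

```text
(no output)
```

View pics/s2.png

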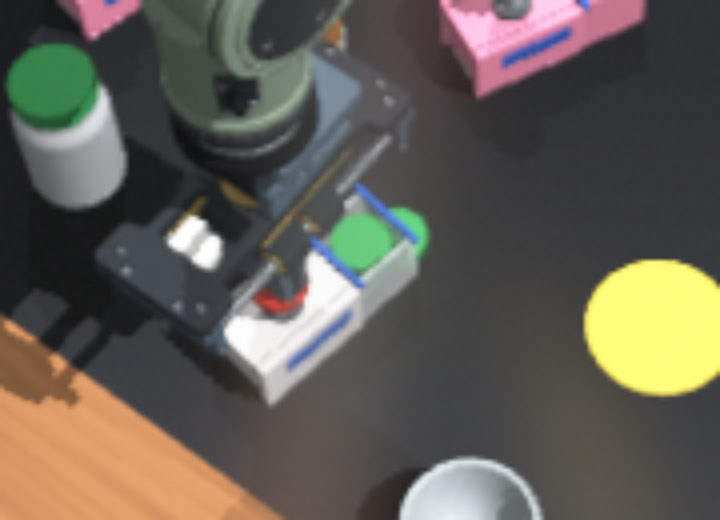

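The cap is about half-way out of the gate, at (405,230), and the force is still only the spring's, so the plunger isn't at its stop. I'll press on slowly.

>>> {"name": "send_rows", "arguments": {"motion": [[0,0,-0.005,0,0,0,-1],[0,0,-0.01,0,0,0,-1],[0,0,-0.01,0,0,0,-1]]}}

```text
time_s: 5.32
ee_pos: [678.7, -84.8, 49.4]
ee_rot: [180.0, -0.0, 90.0]
force: [-1.3, 0.4, 4.7]
gripper_width: 0.7
gripper_force: 2.6
```

```bash
python3 - <<'E'
from h import *
f=eyes.grab_frame("wrist"); g=eyes.grab_frame("top"); s=eyes.grab_frame("scene")
a=cv2.resize(f["pixels"],(400,300)); b=cv2.resize(g["pixels"][120:270,260:360],(400,600)); c=cv2.resize(s["pixels"][215:275,210:290],(400,300))
cv2.imwrite("pics/w3.png",np.hstack([np.vstack([a,c]),b])[...,::-1])
W=world(s);hsv=cv2.cvtColor(s["pixels"],cv2.COLOR_RGB2HSV)
m=((hsv[...,0]<6)|(hsv[...,0]>174))&(hsv[...,1]>150)&(hsv[...,2]>70); m[:210]=0; m[:,:200]=0;m[270:]=0;m[:,290:]=0
print(m.sum(),np.percentile(W[m],[2,50,98],axis=0).round())
E
```

```text
18 [[675. -85.  64.]
 [690. -75.  70.]
 [694. -67.  74.]]
```

View pics/w3.png

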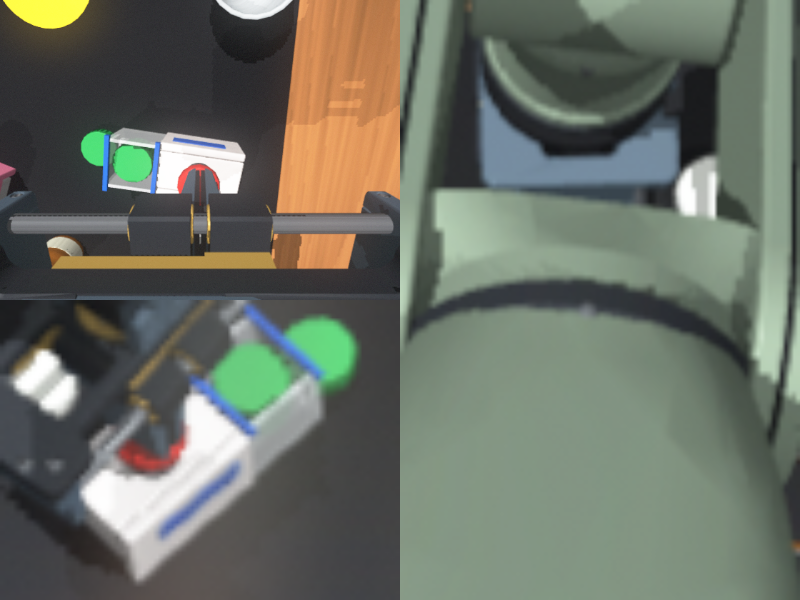

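The fingers are centred on the red head, which is at about z 65–70. The cap has come out further since the last picture, so the plunger is still moving and I'll keep pressing in small steps.

>>> {"name": "send_rows", "arguments": {"motion": [[0,0,-0.004,0,0,0,-1],[0,0,-0.008,0,0,0,-1],[0,0,-0.008,0,0,0,-1]]}}

```text
time_s: 5.85
ee_pos: [678.7, -84.8, 45.5]
ee_rot: [180.0, 0.0, 90.0]
force: [-1.5, 0.0, 6.7]
gripper_width: 0.2
gripper_force: 2.9
```

```bash
python3 - <<'E'
from h import *
s=env.state(); print(s["ee_pos"],s["force"],s["torque"],s["gripper_width"],s["effort"])
f=eyes.grab_frame("wrist"); g=eyes.grab_frame("scene")
for n,f in(("wrist",f),("scene",g)):
    if n=="wrist":
        from scipy.spatial.transform import Rotation as Ro
        T=np.array(f["T_tool_cam"]); R=Ro.from_euler("xyz",s["ee_rot"],degrees=True).as_matrix()
        Rc=R@T[:3,:3]; tc=R@T[:3,3]+s["ee_pos"]; f["R"]=Rc.T; f["t"]=-Rc.T@tc
    W=world(f); hsv=cv2.cvtColor(f["pixels"],cv2.COLOR_RGB2HSV); H,S,V=hsv[...,0],hsv[...,1],hsv[...,2]
    for nm,m in dict(red=((H<6)|(H>174))&(S>150)&(V>70),green=(H>50)&(H<80)&(S>120)).items():
        m=m&(f["depth"]>0)&(abs(W[...,0]-630)<120)&(abs(W[...,1]+75)<60)
        k,L,st,c=cv2.connectedComponentsWithStats(m.astype(np.uint8))
        for i in range(1,k):
            if st[i,4]>8: print(n,nm,c[i].round(),st[i,4],np.percentile(W[L==i],[3,50,97],axis=0).round().tolist())
E
```

```text
[678.71127177 -84.8450328   45.53026113] [-1.52157881e+00  6.06826316e-03  6.67228869e+00] [-0.03973125  0.34654371 -0.01772775] 0.1848569839761672 [-2.10213487e-02 -4.93510473e+01 -1.98777527e+01  5.80346037e-02
 -5.46394028e-01  4.12563550e-04]
wrist red [263. 245.] 394 [[661.0, -87.0, 62.0], [666.0, -73.0, 67.0], [684.0, -67.0, 69.0]]
wrist red [302. 250.] 66 [[689.0, -82.0, 64.0], [692.0, -77.0, 67.0], [694.0, -72.0, 68.0]]
wrist green [121. 205.] 2075 [[547.0, -83.0, 5.0], [563.0, -64.0, 15.0], [577.0, -49.0, 16.0]]
wrist green [182. 230.] 2332 [[599.0, -90.0, 40.0], [615.0, -74.0, 42.0], [631.0, -59.0, 43.0]]
scene red [238. 247.] 15 [[687.0, -84.0, 62.0], [690.0, -76.0, 66.0], [693.0, -69.0, 70.0]]
scene green [277. 222.] 159 [[546.0, -80.0, 6.0], [563.0, -63.0, 14.0], [577.0, -47.0, 19.0]]
scene green [260. 230.] 118 [[602.0, -86.0, 38.0], [615.0, -72.0, 42.0], [629.0, -59.0, 46.0]]
```

The wrist depth puts the head top at about 66 and the cap centre at x≈562. That means about 6 mm of travel is left, which fits 2.7 mm per mm. It also means the contact is about 20 mm behind the nominal TCP.

>>> {"name": "send_rows", "arguments": {"motion": [[0,0,-0.005,0,0,0,-1],[0,0,-0.01,0,0,0,-1],[0,0,-0.014,0,0,0,-1],[0,0,-0.014,0,0,0,-1]]}}

```text
time_s: 6.45
ee_pos: [678.7, -84.9, 38.7]
ee_rot: [180.0, 0.0, 90.0]
force: [-2.4, 0.2, 6.3]
gripper_width: 0.7
gripper_force: 3.3
```

```bash
cat > look.py <<'E'
from h import *
from scipy.spatial.transform import Rotation as Ro
def look(x0=630,y0=-75,r=120,ry=60,save=None):
    s=env.state(); print(s["time_s"],s["ee_pos"].round(1),s["force"].round(1),s["gripper_width"].round(1))
    f=eyes.grab_frame("wrist"); T=np.array(f["T_tool_cam"]); R=Ro.from_euler("xyz",s["ee_rot"],degrees=True).as_matrix()
    Rc=R@T[:3,:3]; tc=R@T[:3,3]+s["ee_pos"]; f["R"]=Rc.T; f["t"]=-Rc.T@tc
    if save: cv2.imwrite("pics/"+save,f["pixels"][...,::-1])
    g=eyes.grab_frame("scene"); h=eyes.grab_frame("top")
    for n,f in(("wrist",f),("scene",g),("top",h)):
        W=world(f); hsv=cv2.cvtColor(f["pixels"],cv2.COLOR_RGB2HSV); H,S,V=hsv[...,0],hsv[...,1],hsv[...,2]
        for nm,m in dict(red=((H<6)|(H>174))&(S>150)&(V>70),green=(H>50)&(H<80)&(S>120),yellow=(H>24)&(H<34)&(S>150)&(V>150)).items():
            m=m&(f["depth"]>0)&(abs(W[...,0]-x0)<r)&(abs(W[...,1]-y0)<ry)
            k,L,st,c=cv2.connectedComponentsWithStats(m.astype(np.uint8))
            for i in range(1,k):
                if st[i,4]>8: print(n,nm,c[i].round(),st[i,4],np.percentile(W[L==i],[3,50,97],axis=0).round().tolist())
E
python3 -c "from look import *; look()"
```

```text
Traceback (most recent call last):
  File "look.py", line 4, in look
    s=env.state(); print(s["time_s"],s["ee_pos"].round(1),s["force"].round(1),s["gripper_width"].round(1))
                                                                              ^^^^^^^^^^^^^^^^^^^^^^^^
AttributeError: 'float' object has no attribute 'round'
```

```bash
sed -i 's/,s\["gripper_width"\].round(1)//' look.py; python3 -c "from look import *; look()"
```

```text
6.45 [678.7 -84.9  38.7] [-2.4  0.2  6.3]
wrist red [270. 246.] 484 [[661.0, -87.0, 55.0], [668.0, -74.0, 60.0], [693.0, -67.0, 62.0]]
wrist green [ 92. 204.] 2407 [[529.0, -80.0, 6.0], [546.0, -62.0, 14.0], [562.0, -46.0, 16.0]]
wrist green [180. 234.] 2440 [[599.0, -90.0, 40.0], [615.0, -74.0, 42.0], [631.0, -59.0, 43.0]]
scene red [238. 249.] 13 [[688.0, -83.0, 54.0], [692.0, -76.0, 59.0], [694.0, -72.0, 61.0]]
scene green [282. 218.] 165 [[527.0, -77.0, 2.0], [545.0, -60.0, 14.0], [561.0, -45.0, 18.0]]
scene green [261. 230.] 111 [[602.0, -83.0, 37.0], [614.0, -71.0, 41.0], [628.0, -59.0, 45.0]]
```

>>> {"name": "send_rows", "arguments": {"motion": [[0,0,-0.003,0,0,0,-1],[0,0,-0.005,0,0,0,-1],[0,0,-0.005,0,0,0,-1]]}}

```text
time_s: 6.98
ee_pos: [678.9, -84.9, 38.4]
ee_rot: [179.9, 0.0, 90.0]
force: [-4.9, 0.7, 15.9]
gripper_width: 0.8
gripper_force: 7.8
```

Hard stop felt: the force went from 6 to 16 N with the head at 60. Now I'll let it spring back.

>>> {"name": "send_rows", "arguments": {"motion": [[0,0,0.02,0,0,0,-1],[0,0,0.04,0,0,0,-1],[0,0,0.06,0,0,0,-1],[0,0,0.09,0,0,0,-1],[0,0,0.16,0,0,0,-1],[0,0,0.2,0,0,0,-1],[0,0,0.2,0,0,0,-1]]}}

```text
time_s: 7.85
ee_pos: [679.9, -85.0, 137.7]
ee_rot: [179.8, 0.0, 90.0]
force: [-0.3, -0.2, -1.0]
gripper_width: 1.0
gripper_force: 0.0
```

```bash
python3 -c "from look import *; look(save='w4.png')"
```

```text
7.85 [679.9 -85.  137.7] [-0.3 -0.2 -1. ]
wrist red [276. 220.] 1328 [[663.0, -96.0, 86.0], [678.0, -82.0, 89.0], [692.0, -68.0, 90.0]]
wrist green [146. 179.] 1296 [[529.0, -80.0, 2.0], [547.0, -63.0, 14.0], [563.0, -46.0, 16.0]]
wrist green [214. 195.] 940 [[602.0, -90.0, 27.0], [616.0, -76.0, 29.0], [631.0, -61.0, 30.0]]
scene red [238. 238.] 161 [[664.0, -97.0, 84.0], [679.0, -82.0, 88.0], [692.0, -68.0, 92.0]]
scene green [282. 218.] 161 [[527.0, -77.0, 3.0], [545.0, -60.0, 14.0], [560.0, -45.0, 18.0]]
```

View pics/w4.png

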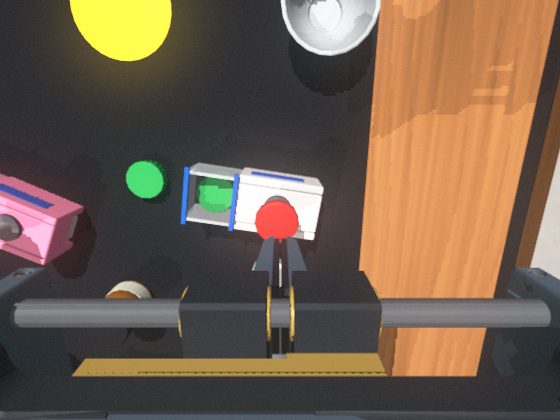

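The plunger is back up with its head at (276,220), the ejected cap lies at (146,179), and two caps remain at (214,195). Next I'll check where the fingertips really are in the tool frame.

```bash
python3 - <<'E'
from look import *
f=eyes.grab_frame("wrist"); T=np.array(f["T_tool_cam"]); f["R"]=T[:3,:3].T; f["t"]=-T[:3,:3].T@T[:3,3]
W=world(f)
for v in range(232,275,4): print(v,[ (u,*W[v,u].round().astype(int)) for u in (262,270,276,284,290,298)])
p=f["R"]@np.array([0,0,0.])+f["t"]; print("TCP px",f["fx"]*p[0]/p[2]+f["cx"],f["fy"]*p[1]/p[2]+f["cy"],"cam",T.round(2).tolist())
E
```

```text
232 [(262, np.int64(-6), np.int64(-14), np.int64(46)), (270, np.int64(-5), np.int64(-8), np.int64(44)), (276, np.int64(-5), np.int64(-3), np.int64(44)), (284, np.int64(-6), np.int64(3), np.int64(45)), (290, np.int64(-6), np.int64(8), np.int64(45)), (298, np.int64(-6), np.int64(14), np.int64(46))]
236 [(262, np.int64(-10), np.int64(-14), np.int64(46)), (270, np.int64(17), np.int64(-6), np.int64(-23)), (276, np.int64(-9), np.int64(-3), np.int64(46)), (284, np.int64(-9), np.int64(3), np.int64(46)), (290, np.int64(-9), np.int64(8), np.int64(45)), (298, np.int64(-25), np.int64(17), np.int64(87))]
240 [(262, np.int64(-48), np.int64(-20), np.int64(134)), (270, np.int64(17), np.int64(-5), np.int64(-30)), (276, np.int64(15), np.int64(-2), np.int64(-25)), (284, np.int64(15), np.int64(2), np.int64(-25)), (290, np.int64(17), np.int64(5), np.int64(-30)), (298, np.int64(-48), np.int64(20), np.int64(134))]
244 [(262, np.int64(17), np.int64(-10), np.int64(-34)), (270, np.int64(17), np.int64(-5), np.int64(-35)), (276, np.int64(16), np.int64(-2), np.int64(-32)), (284, np.int64(15), np.int64(2), np.int
[... 1680 characters left out ...]
 np.int64(17), np.int64(-5), np.int64(-63)), (276, np.int64(16), np.int64(-2), np.int64(-61)), (284, np.int64(16), np.int64(2), np.int64(-61)), (290, np.int64(17), np.int64(4), np.int64(-63)), (298, np.int64(17), np.int64(8), np.int64(-63))]
272 [(262, np.int64(37), np.int64(-6), np.int64(-106)), (270, np.int64(17), np.int64(-4), np.int64(-67)), (276, np.int64(15), np.int64(-2), np.int64(-64)), (284, np.int64(16), np.int64(2), np.int64(-64)), (290, np.int64(18), np.int64(4), np.int64(-68)), (298, np.int64(38), np.int64(5), np.int64(-107))]
TCP px 279.95408493535314 247.7785724298607 cam [[-0.0, -0.96, -0.29, 82.32], [1.0, -0.0, 0.0, -0.17], [-0.0, -0.29, 0.96, -193.29], [0.0, 0.0, 0.0, 1.0]]
```

The visible tips sit about 22 mm behind the nominal TCP, which matches the press. For tips at about 5 mm I need TCP z of about -17. I'll approach the cap's -y side with the fingers slightly open (about 24 mm), so the two fingertips cradle it.

>>> {"name": "send_rows", "arguments": {"motion": [[-0.266,-0.044,0,0,0,0,-0.47],[-0.266,-0.044,0,0,0,0,-0.47],[-0.266,-0.044,0,0,0,0,-0.47],[-0.266,-0.044,-0.1,0,0,0,-0.47],[-0.266,-0.044,-0.2,0,0,0,-0.47],[-0.266,-0.044,-0.24,0,0,0,-0.47],[-0.266,-0.044,-0.24,0,0,0,-0.47],[-0.266,-0.044,-0.24,0,0,0,-0.47]]}}

```text
time_s: 9.05
ee_pos: [547.0, -107.0, 16.3]
ee_rot: [179.9, 0.0, 90.0]
force: [0.5, -0.4, 0.4]
gripper_width: 24.2
gripper_force: 0.0
```

```bash
python3 - <<'E'
from look import *
look(x0=560,y0=0,r=110,ry=150,save='w5.png')
f=eyes.grab_frame("wrist"); T=np.array(f["T_tool_cam"]); f["R"]=T[:3,:3].T; f["t"]=-T[:3,:3].T@T[:3,3]
W=world(f).reshape(-1,3); m=(f["depth"].ravel()>0)&(abs(W[:,0]-12)<8)&(abs(W[:,1])<50)&(W[:,2]>-45)&(W[:,2]<0)
p=W[m]; print("tipz",np.percentile(p[:,2],[95,99,100]).round(1)); 
for sg in(1,-1):
    q=p[p[:,1]*sg>0]; print(np.percentile(q,[2,98],axis=0).round(1).tolist())
E
```

```text
9.05 [ 547.  -107.    16.3] [ 0.5 -0.4  0.4]
wrist red [551. 255.] 740 [[659.0, -88.0, 81.0], [661.0, -81.0, 86.0], [664.0, -72.0, 89.0]]
wrist green [276. 180.] 3030 [[528.0, -80.0, 4.0], [545.0, -63.0, 15.0], [561.0, -46.0, 16.0]]
wrist green [401. 205.] 2685 [[605.0, -91.0, 28.0], [618.0, -75.0, 29.0], [633.0, -59.0, 30.0]]
scene red [242. 234.] 30 [[662.0, -96.0, 84.0], [666.0, -83.0, 88.0], [670.0, -71.0, 93.0]]
scene green [282. 218.] 162 [[527.0, -76.0, 1.0], [544.0, -60.0, 14.0], [560.0, -45.0, 19.0]]
top red [298. 163.] 53 [[663.0, -96.0, 81.0], [667.0, -84.0, 88.0], [669.0, -73.0, 91.0]]
top green [285. 191.] 30 [[613.0, -64.0, 1.0], [623.0, -60.0, 27.0], [635.0, -58.0, 31.0]]
top green [280. 230.] 14 [[539.0, -48.0, -2.0], [545.0, -47.0, 10.0], [553.0, -46.0, 16.0]]
top yellow [211. 235.] 148 [[494.0, 48.0, -3.0], [539.0, 94.0, 0.0], [583.0, 136.0, 4.0]]
tipz [-10.9  -3.2  -0.8]
[[6.9, 11.9, -44.3], [19.7, 49.2, -3.9]]
[[5.2, -21.4, -44.5], [17.5, -12.4, -23.6]]
```

View pics/w5.png

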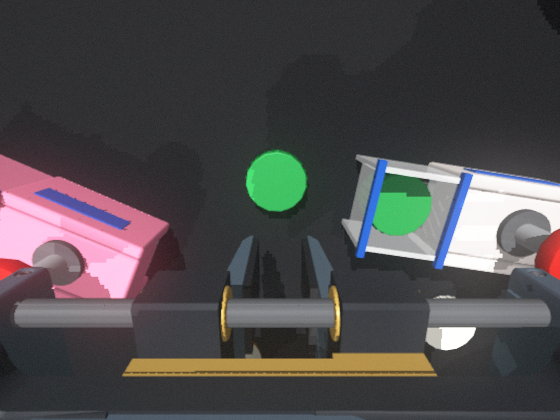

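>>> {"name": "send_rows", "arguments": {"motion": [[-0.003,0,-0.03,0,0,0,-0.47],[-0.003,0,-0.05,0,0,0,-0.47],[-0.003,0,-0.06,0,0,0,-0.47],[-0.003,0,-0.066,0,0,0,-0.47],[-0.003,0,-0.066,0,0,0,-0.47]]}}

```text
time_s: 9.88
ee_pos: [544.1, -106.8, -17.5]
ee_rot: [-180.0, -0.0, 90.0]
force: [0.1, -0.1, 0.4]
gripper_width: 24.2
gripper_force: 0.0
```

>>> {"name": "send_rows", "arguments": {"motion": [[0,0.012,0,0,0,0,-0.47],[0,0.022,0,0,0,0,-0.47],[0,0.032,0,0,0,0,-0.47],[0,0.044,0,0,0,0,-0.47],[-0.001,0.058,0,0,0,0,-0.47],[-0.001,0.072,0,0,0,0,-0.47],[-0.002,0.086,0,0,0,0,-0.47],[-0.003,0.1,0,0,0,0,-0.47],[-0.003,0.114,0,0,0,0,-0.47],[-0.004,0.128,0,0,0,0,-0.47],[-0.004,0.142,0,0,0,0,-0.47],[-0.005,0.156,0,0,0,0,-0.47],[-0.005,0.17,0,0,0,0,-0.47],[-0.006,0.184,0,0,0,0,-0.47]]}}

```text
time_s: 11.62
ee_pos: [541.2, -14.3, -17.3]
ee_rot: [180.0, -0.0, 90.0]
force: [0.8, -0.5, 0.3]
gripper_width: 23.8
gripper_force: 0.1
```

```bash
python3 -c "from look import *; look(x0=545,y0=20,r=60,ry=150)"
```

```text
11.625 [541.2 -14.3 -17.3] [ 0.8 -0.5  0.3]
wrist green [280. 215.] 4109 [[525.0, -0.0, 4.0], [541.0, 18.0, 15.0], [558.0, 34.0, 16.0]]
wrist yellow [272.  70.] 23614 [[498.0, 54.0, 0.0], [537.0, 91.0, 1.0], [577.0, 119.0, 3.0]]
scene green [309. 234.] 190 [[524.0, 4.0, 2.0], [543.0, 20.0, 14.0], [559.0, 36.0, 19.0]]
scene yellow [325. 247.] 258 [[515.0, 51.0, -3.0], [540.0, 68.0, 1.0], [572.0, 84.0, 6.0]]
top yellow [200. 217.] 14 [[568.0, 101.0, -0.0], [578.0, 113.0, 1.0], [583.0, 126.0, 4.0]]
top yellow [191. 228.] 9 [[548.0, 129.0, -4.0], [555.0, 134.0, -1.0], [563.0, 135.0, 2.0]]
```

The cap is cradled at (541,17). I'll push it the remaining 75 mm, back off and lift.

>>> {"name": "send_rows", "arguments": {"motion": [[0,0.012,0,0,0,0,-0.47],[-0.001,0.026,0,0,0,0,-0.47],[-0.001,0.04,0,0,0,0,-0.47],[-0.002,0.054,0,0,0,0,-0.47],[-0.002,0.068,0,0,0,0,-0.47],[-0.003,0.082,0,0,0,0,-0.47],[-0.003,0.096,0,0,0,0,-0.47],[-0.004,0.11,0,0,0,0,-0.47],[-0.004,0.124,0,0,0,0,-0.47],[-0.005,0.136,0,0,0,0,-0.47],[-0.005,0.145,0,0,0,0,-0.47],[-0.005,0.15,0,0,0,0,-0.47],[-0.005,0.15,0,0,0,0,-0.47],[-0.005,0.13,0,0,0,0,-0.47],[-0.005,0.09,0,0,0,0,-0.47],[-0.005,0.07,0.05,0,0,0,-0.47],[-0.005,0.07,0.15,0,0,0,-0.47],[-0.005,0.05,0.27,0,0,0,-0.47],[-0.005,0.02,0.35,0,0,0,-0.47],[-0.005,0.02,0.35,0,0,0,-0.47]]}}

```text
time_s: 14.28
ee_pos: [540.8, -7.1, 161.3]
ee_rot: [179.5, 0.0, 89.9]
force: [0.1, 0.3, -0.1]
gripper_width: 24.4
gripper_force: 0.0
```

```bash
python3 -c "from look import *; look(x0=545,y0=20,r=130,ry=150,save='w6.png')"
```

```text
14.275 [540.8  -7.1 161.3] [ 0.1  0.3 -0.1]
wrist red [418. 281.] 180 [[665.0, -82.0, 82.0], [671.0, -72.0, 88.0], [675.0, -68.0, 90.0]]
wrist green [348. 258.] 633 [[604.0, -90.0, 27.0], [618.0, -77.0, 29.0], [633.0, -63.0, 30.0]]
wrist yellow [275.  97.] 5181 [[497.0, 53.0, -0.0], [537.0, 95.0, 1.0], [577.0, 133.0, 3.0]]
scene red [241. 234.] 59 [[662.0, -97.0, 85.0], [669.0, -84.0, 89.0], [675.0, -69.0, 92.0]]
scene green [334. 250.] 178 [[524.0, 79.0, 7.0], [542.0, 94.0, 14.0], [557.0, 109.0, 18.0]]
scene yellow [330. 254.] 82 [[534.0, 65.0, -4.0], [551.0, 95.0, 1.0], [562.0, 115.0, 6.0]]
top red [299. 161.] 79 [[579.0, -99.0, 86.0], [671.0, -84.0, 89.0], [675.0, -55.0, 529.0]]
top red [313. 291.] 206 [[416.0, -118.0, 86.0], [429.0, -105.0, 88.0], [444.0, -94.0, 92.0]]
```

View pics/w6.png

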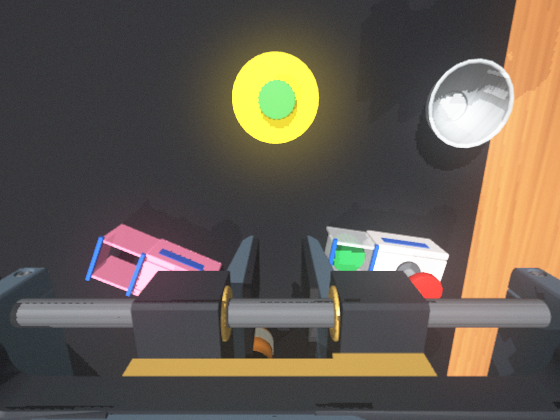

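The cap at (277,99) lies flat and central in the yellow disc at (276,97). The dispenser, dish and amber jar stand where they were, and the robot touches nothing.

```bash
python3 -c "
from workcell import env; print(env.job_done())"
```

```text
the job is handed in; nothing more can be done
None
```

I pressed the plunger once, to its stop, and it sprang back; one cap came out, I pushed it flat onto the middle of the yellow disc with the other two still in the dispenser, and handed the job in at about 14 s of the 48 s.

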